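# Tidy the roller's tools into the shaped tray

### The arm

A 6-joint arm with a two-finger parallel gripper is mounted at the origin on the work surface. World frame = base frame: x ahead of the robot, y to its left, z up, the work surface at z = 0. Lengths are in m, angles in rad, forces in N, time in s.
With the tool pointing down it reaches from about 0.325 to 1 m from the base axis. Payload 5.1 kg.
Tool frame: the origin (TCP) lies at the very end of the fingers, on their centre line; the grasp point (between the pads) lies 19 mm behind it; z points along the fingers, y is the line along which they close (so a half turn about z gives the same grasp; the last joint's range is limited). The gripper opens to 85 mm and grips with 20 to 120 N. Pads are 22 mm wide; open, the fingers measure 114 mm over their backs; the gripper's body (76 mm by 85 mm) begins 54 mm behind the grasp point. The pads swing forward as they close: fully open they stand 13 mm farther back than shut.
Start: joints at [1.161, 0.124, 1.65, -0, 1.367, -0.083], TCP at [0.209, 0.616, 0.231] pointing down, gripper open.
Joint ranges: [-2.61, 2.61], [-1.02, 2.33], [0.03, 2.71], [-1.35, 4.49], [0.32, 2.68], [-2.91, 2.91]. Speed limits (rad/s): [2.57, 2.57, 3.14, 3.14, 3.14, 3.14].

### API

Orientations are given as a rotation vector (axis times angle).
In Python, from bench import r, optics, order gives the robot as it stands.
- The arm moves only by the shell command python3 -m crank 'ROWS' [FORCE]. ROWS is JSON, one flat list of numbers, 7 for each row, row after row: the turn, a rotation vector about the tool's x, y, z in rad, then the shift along the tool's x, y, z in mm, then the closure, from -1 (fully open) to 1 (shut). A call has 1 to 10 rows; each row shifts and turns the commanded pose from where the row before left it, along the tool's axes as they then stand; what a row does not reach is not made up. A row lasts 1/8 s, in which the tool goes at most 62.5 mm and 10.7 degrees, less where a joint would pass 70% of its speed; a pose out of reach is approached as far as the arm can. A call is refused whole if a number of a shift passes 62.5 or a number of a turn 0.188, either way. A call with a gripper value outside its range is refused whole. The fingers move at their own pace and stop on an object; FORCE is the grip in N (left out, the last holds). Time passes only in rows, so rows that do not move let the fingers close. It gives the time, the measured TCP pose, the force, the opening and the grip force at its end, in the units of the state.
- r.sense(): the state, without advancing time (a new reading comes with each control period).
- optics.snapshot(name): name is "side" or "top"; returns the picture (384x512x3 uint8, red, green, blue); there is no depth.
- optics.camera_info(name): a dict with "fx", "fy", "cx", "cy" (pixels), "R" (3x3) and "t" (3): a world point X has camera coordinates R X + t. Camera axes: x right, y down, z forward; pixel columns grow to the right and rows downward; lengths in m; the calibration is good to about 2 mm. A picture is of the moment at which its call begins. camera_info takes no time and is no camera call.
- order.hand_in(): hands the job in; it is judged then, once.
The state is a dict: "time": time; "qpos": joint angles; "qd": joint speeds; "effort": joint torques, N m; "tool_pos": TCP position; "tcp_rot": TCP orientation; "wrist_force": force on the tool from outside, world axes, zero at the start; "torque": the same for the moment, N m; "opening": opening from 0.0 (shut) to 1.0 (fully open); "grip_force": force on a finger pad.
Only numpy, scipy, OpenCV 4.12 (cv2) and the standard library are available. Lean on these libraries where they do the work, as an engineer would, in place of code of your own. Each camera call takes 0.05 s, during which the arm holds its last target. There are 200 camera calls.

### The job

Put the cigar roller's tools away in the shaped tray: the brush, which has been left in the ring gauge's compartment, into its own slim compartment, and the ring gauge (the plate with holes) and the leaf knife from the bench into theirs, each lying flat on the tray floor with its wide end (bristles, blade, big holes) in the wide end of its compartment. Set them down, do not drop them, and leave the steel rule, the water bottle and the paste pot where they are.

Things in the scene. Friction and masses are not known exactly. Their poses are not given: they have to be found in the camera images.
- tray: Fixed plywood tool tray, base 240 x 224 x 4 mm, ribs 6 mm thick and 10 mm high (tops 14 mm above the bench) round four compartments; finger gaps in the ribs. Origin: centre of underside. Compartment centres in tray x, y (mm): gauge (-32, 70), knife (-32, -20), rule (-32, -83), all along tray x, wide end +x; brush (86, 5), along tray y, wide end +y.
- gauge_place (a point): Centre of the ring gauge's compartment, on the tray floor (4 mm above the bench); axes as the tray's. Inside it is 142 mm long (tray x) and 56 mm wide from 39 mm on, 42 mm wide before -7 mm; between -7 and +39 mm (tray x from this point) the side ribs are missing, for the fingers. The brush starts in it.
- gauge_place_head (a point): Point on the tray floor 65 mm from gauge_place along tray +x, where the middle of the gauge's wide end belongs.
- knife_place (a point): Centre of the knife's compartment, on the tray floor; axes as the tray's. Inside 148 mm long (tray x), 54 mm wide from +13 mm on (blade), 28 mm wide before -33 mm (handle); finger gap from -33 to +13 mm.
- knife_place_head (a point): Point on the tray floor 68 mm from knife_place along tray +x, where the nose of the blade belongs.
- brush_place (a point): Centre of the brush's compartment, on the tray floor; axes as the tray's (the compartment lies along tray y). Inside 142 mm long, 36 mm wide from +10 mm on (bristle end, tray +y), 24 mm wide before -37 mm (handle); finger gap from -37 to +10 mm along tray y.
- brush_place_head (a point): Point on the tray floor 65 mm from brush_place along tray +y, where the bristle end belongs.
- gauge: Ring gauge: flat aluminium plate 130 mm long, 10 mm thick with four round holes; one half (x 0 to 65 mm) is 46 mm wide, the other (x -65 to 0) 32 mm. Origin at mid-length on the underside; z up. x towards the wide end. Good grip: across the wide half at x = +16 mm. Starts on the bench.
- gauge_head (a point): Middle of the gauge's wide end, underside (x = +65 mm).
- knife: Leaf knife, 136 mm long: wooden handle 18 wide, 14 high, from x = -68 to +10 mm, and a flat round-nosed steel blade 44 wide, 4 thick, to x = +68. Origin at mid-length on the underside; z up. x towards the blade. Good grip: across the handle at x = -10 mm. Starts on the bench.
- knife_head (a point): Nose of the knife's blade, underside (x = +68 mm).
- brush: Flat paste brush, 130 mm long, 12 mm thick: wooden handle 14 wide from x = -65 to +15 mm, steel ferrule 22 wide to +36, stiff dark bristles 26 wide to +65. Origin at mid-length on the underside; z up. x towards the bristles. Good grip: across the handle at x = -15 mm. Starts in the ring gauge's compartment, bristles in the narrow end (tray -x).
- brush_head (a point): Middle of the bristle end, underside (x = +65 mm).
- rule: Bystander: flat steel rule 120 x 20 x 4 mm already in its compartment of the tray, loose. Origin: centre of the underside.
- mister: Bystander: tall clear water bottle with black cap, 62 mm across, 190 mm high, loose on the bench. Origin: centre of the underside.
- pot: Bystander: low white paste pot, 68 mm across, 60 mm high, loose on the bench. Origin: centre of the underside.
Not all that is in view belongs to the job. There is more than one size of the brush; the job needs the middle-sized. Leave any blue or green look-alike of the knife alone.

How it is judged:
By the outcome, as a careful person would: the job done as asked, in the order asked, and still so for the second after the job is handed in, with the robot touching nothing.
It also fails if it takes over 70 s, if anything falls off the work surface, if the arm or the gripper's body presses on something with over 40 N, if the wrist force passes 120 N, or if a joint passes its speed limit or range.

## Working session

There is one attempt and no reset: what is moved stays moved. The work goes in short steps, Python scripts to look and compute and a shell command to move; the robot and the scene stay as the last step left them, time stands still between calls to the robot, and variables do not carry over. Pictures are saved under pics/ and viewed, at most 10 in all, crops included, and the job is handed in when it is done.

```bash
ls; mkdir -p pics
python3 - <<'E'
from bench import r,optics
import cv2,numpy as np
for n in("top","side"):
    im=optics.snapshot(n); cv2.imwrite(f"pics/{n}0.png",im[:,:,::-1])
    c=optics.camera_info(n); print(n,c)
print(r.sense())
E
```

```text
pics
top {'fx': 401.0170038221383, 'fy': 401.0170038221383, 'cx': 263.5396844853003, 'cy': 191.13105016207228, 'R': array([[ 0.01300543, -0.99991221,  0.00253441],
       [-0.99724535, -0.01315576, -0.07299758],
       [ 0.07302452, -0.00157806, -0.9973289 ]]), 't': array([0.0219783 , 0.47156007, 1.2824388 ])}
side {'fx': 347.85679937131704, 'fy': 347.85679937131704, 'cx': 254.5990933798967, 'cy': 192.37026721573866, 'R': array([[-0.99797594, -0.06333043, -0.00576841],
       [-0.04413634,  0.75509201, -0.65413151],
       [ 0.04578211, -0.65255291, -0.75635884]]), 't': array([0.48969458, 0.03365597, 0.91451877])}
{'time': 0.1, 'qpos': array([ 1.16140859e+00,  1.24469073e-01,  1.65155723e+00,  3.04237504e-05,
        1.36750064e+00, -8.26204457e-02]), 'qd': array([ 3.41666703e-04, -6.11031103e-05, -5.32219949e-03, -6.96737759e-05,
       -4.08694931e-03, -3.43437304e-04]), 'effort': array([ 3.19299870e-04, -4.24930072e+01, -3.66654825e+01, -9.62442959e-05,
        3.92103029e-03,  3.83252257e-07]), 'tool_pos': array([0.20844793, 0.61507945, 0.23014535]), 'tcp_rot': array([-5.10932308e-01, -3.09925845e+00,  2.93504045e-03]), 'wrist_force': array([0.01602188, 0.39238377, 0.07331572]), 'torque': array([ 0.01162314, -0.00991836, -0.01612281]), 'grip_force': 0.0, 'opening': 1.0013957508811473}
```

View pics/top0.png

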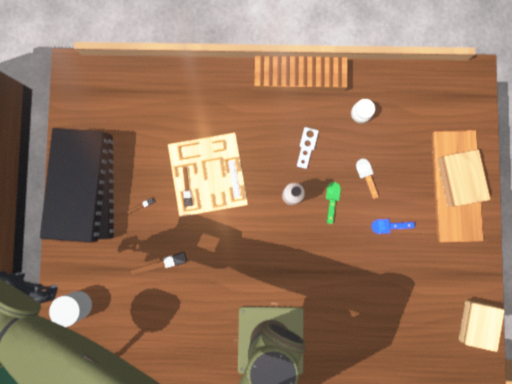

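View pics/side0.png

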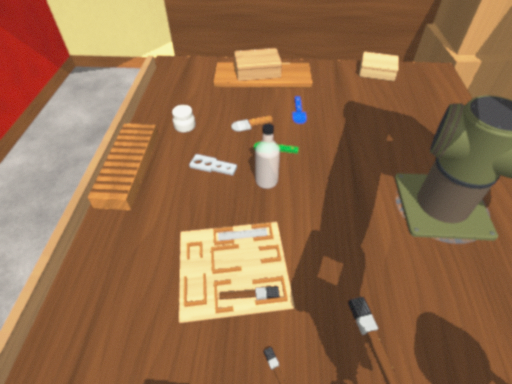

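The top view shows the tray at (207,175) with tray +x up in the picture. The mid brush is in its left compartment, bristles down at (187,200). The gauge is at (307,147) and the knife at (367,178), blade up-left. The green and blue tools are decoys. Next I'll measure and take an enlarged crop.

```bash
cat > h.py <<'E'
import numpy as np,cv2
from bench import r,optics
def ray(n,px,z):
    c=optics.camera_info(n);R,t=c["R"],c["t"];px=np.atleast_2d(np.asarray(px,float))
    d=np.c_[(px[:,0]-c["cx"])/c["fx"],(px[:,1]-c["cy"])/c["fy"],np.ones(len(px))]@R
    o=-R.T@t; return (o+d*((z-o[2])/d[:,2])[:,None])
def proj(n,X):
    c=optics.camera_info(n);p=np.atleast_2d(X)@c["R"].T+c["t"];return np.c_[c["fx"]*p[:,0]/p[:,2]+c["cx"],c["fy"]*p[:,1]/p[:,2]+c["cy"]]
def comps(m,x0,y0,x1,y1,minA=15):
    k=np.zeros(m.shape,np.uint8);k[y0:y1,x0:x1]=m[y0:y1,x0:x1]
    n,l,s,c=cv2.connectedComponentsWithStats(k);return [(np.argwhere(l==i)[:,::-1],s[i,4],c[i]) for i in range(1,n) if s[i,4]>=minA]
E
python3 - <<'E'
from h import *
im=cv2.imread("pics/top0.png")
cv2.imwrite("pics/crop0.png",cv2.resize(im[90:240,160:400],None,fx=3.3,fy=3.3,interpolation=cv2.INTER_CUBIC))
h=cv2.cvtColor(im,cv2.COLOR_BGR2HSV)
for n,z,m,b in[("tray",.004,(h[...,2]>150),(155,125,255,225)),("white",.01,(h[...,1]<70)&(h[...,2]>130),(290,120,325,172)),("blade",.004,(h[...,1]<70)&(h[...,2]>130),(350,150,385,205)),
 ("handle",.014,(h[...,0]<22)&(h[...,1]>120)&(h[...,2]>150),(350,150,385,205)),("ferr",.016,(h[...,1]<50)&(h[...,2]>130),(178,180,197,197)),("brist",.016,(h[...,2]<70),(178,185,197,210)),
 ("cupal",0,(h[...,1]<60)&(h[...,2]>130),(270,170,310,210))]:
    for p,A,c in comps(m.astype(np.uint8),*b):
        q=cv2.minAreaRect(p.astype(np.float32)); bx=cv2.boxPoints(q)
        print(n,A,c.round(1),"ctr",ray("top",c,z)[0].round(3),"box",ray("top",bx,z)[:,:2].round(3).tolist())
E
```

```text
tray 9622 [204.9 172.8] ctr [0.53  0.221 0.004] box [[0.687, 0.39], [0.691, 0.063], [0.365, 0.058], [0.36, 0.38]]
white 513 [306.4 146.8] ctr [ 0.62  -0.111  0.01 ] box [[0.556, -0.068], [0.69, -0.102], [0.677, -0.152], [0.544, -0.118]]
blade 261 [363.6 167.8] ctr [ 0.554 -0.3    0.004] box [[0.576, -0.265], [0.594, -0.312], [0.535, -0.334], [0.517, -0.287]]
handle 517 [366.6 158.2] ctr [ 0.584 -0.308  0.014] box [[0.61, -0.253], [0.612, -0.365], [0.529, -0.364], [0.528, -0.253]]
handle 62 [378.1 171. ] ctr [ 0.542 -0.345  0.014] box [[0.552, -0.328], [0.552, -0.364], [0.529, -0.364], [0.529, -0.328]]
handle 912 [366.8 191.2] ctr [ 0.476 -0.307  0.014] box [[0.525, -0.253], [0.526, -0.364], [0.435, -0.363], [0.433, -0.253]]
ferr 64 [179.9 186. ] ctr [0.484 0.3   0.016] box [[0.504, 0.306], [0.504, 0.29], [0.452, 0.289], [0.452, 0.305]]
ferr 41 [193.8 183.7] ctr [0.493 0.255 0.016] box [[0.505, 0.261], [0.505, 0.248], [0.475, 0.247], [0.475, 0.26]]
ferr 43 [186.7 193.5] ctr [0.46  0.277 0.016] box [[0.468, 0.289], [0.469, 0.267], [0.452, 0.266], [0.452, 0.289]]
cupal 293 [292.1 194. ] ctr [ 0.464 -0.066  0.   ] box [[0.464, -0.019], [0.515, -0.07], [0.47, -0.116], [0.418, -0.066]]
```

View pics/crop0.png

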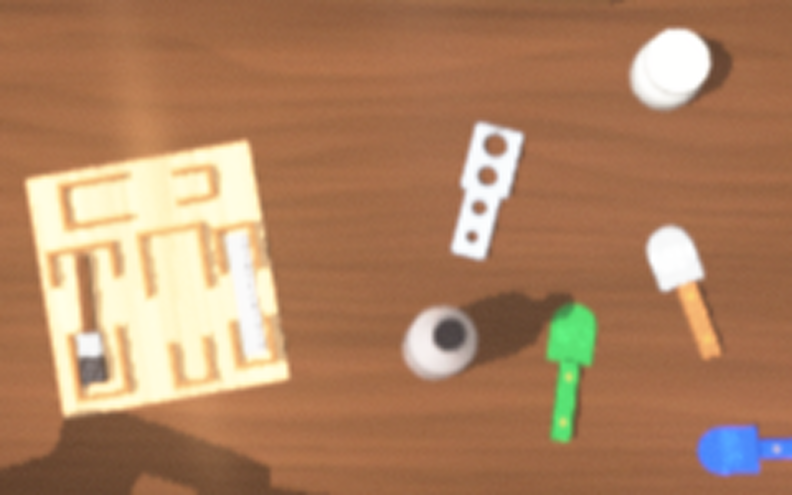

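The crop shows the tray corners at about crop (25,181), (248,141), (289,377), (65,416). The brush slot's wide end is at the left, the gauge's big holes point up, and the knife blade points up. Next I'll refine these with tighter masks.

```bash
cat >> h.py <<'E'
def big(m,b):
    c=comps(m.astype(np.uint8),*b); return max(c,key=lambda q:q[1])[0]
def pca(P):
    c=P.mean(0);w,v=np.linalg.eigh(np.cov((P-c)[:,:2].T));s=v[:,1];return c,s
U=4
def hsv(im,x0,y0,x1,y1):  # upsampled crop
    return cv2.cvtColor(cv2.resize(im[y0:y1,x0:x1],None,fx=U,fy=U,interpolation=cv2.INTER_CUBIC),cv2.COLOR_BGR2HSV).astype(int)
def seg(im,b,f,n,z,fill=False):
    h=hsv(im,*b);m=f(h).astype(np.uint8)
    p=big(m,(0,0,m.shape[1],m.shape[0]))
    if fill:
        k=np.zeros(m.shape,np.uint8);k[p[:,1],p[:,0]]=1
        cs,_=cv2.findContours(k,cv2.RETR_EXTERNAL,cv2.CHAIN_APPROX_NONE);cv2.drawContours(k,[max(cs,key=cv2.contourArea)],-1,1,-1);p=np.argwhere(k)[:,::-1]
    px=(p+.5)/U-.5+np.array(b[:2]); return px,ray(n,px,z)
def size(P):
    q=cv2.minAreaRect((P[:,:2]*1000).astype(np.float32));return np.round(q[0],1),np.round(q[1],1),cv2.boxPoints(q).round(0).tolist()
E
python3 - <<'E'
from h import *
im=cv2.imread("pics/top0.png")
px,P=seg(im,(155,120,262,228),lambda h:(h[...,2]>170)&(h[...,1]<150),"top",.004,True)
print("tray",size(P))
px,P=seg(im,(290,118,325,172),lambda h:(h[...,1]<90)&(h[...,2]>140),"top",.01,True)
c,s=pca(P);s*=np.sign(s[0]);print("gauge",size(P),c.round(4),np.degrees(np.arctan2(s[1],s[0])),"org",(c[:2]-.0058*s).round(4))
px,B=seg(im,(350,150,385,205),lambda h:(h[...,1]<90)&(h[...,2]>140),"top",.004,True)
px,H=seg(im,(350,150,385,205),lambda h:(h[...,0]<22)&(h[...,1]>150)&(h[...,2]>165),"top",.014,True)
print("blade",size(B),B.mean(0).round(4));print("handle",size(H),H.mean(0).round(4))
d=B.mean(0)-H.mean(0);print(np.degrees(np.arctan2(d[1],d[0])),np.linalg.norm(d[:2]))
b=(180,163,197,208)
px,F=seg(im,b,lambda h:(h[...,2]>110)&(h[...,1]<50),"top",.016)
px,K=seg(im,b,lambda h:(h[...,2]<95),"top",.016)
px,S=seg(im,b,lambda h:(h[...,2]<135)&(h[...,1]>110),"top",.016)
for n,P in(("ferr",F),("bris",K),("stick",S)): print(n,size(P)[:2],P.mean(0).round(4))
E
```

```text
tray (array([528.5, 212. ]), array([359.8, 348.7]), [[343.0, 380.0], [354.0, 32.0], [714.0, 44.0], [703.0, 392.0]])
gauge (array([ 617.1, -110.5]), array([ 53.8, 139.9]), [[543.0, -120.0], [679.0, -153.0], [691.0, -101.0], [555.0, -68.0]]) [ 0.6218 -0.1114  0.01  ] -13.873921159584354 org [ 0.6162 -0.1101]Traceback (most recent call last):
  File "<stdin>", line 8, in <module>
  File "h.py", line 21, in seg
    p=big(m,(0,0,m.shape[1],m.shape[0]))
  File "h.py", line 13, in big
    c=comps(m.astype(np.uint8),*b); return max(c,key=lambda q:q[1])[0]
                                           ~~~^^^^^^^^^^^^^^^^^^^^^
ValueError: max() iterable argument is empty
```

Run:
```python
from h import *
im=cv2.imread("pics/top0.png")
h=cv2.cvtColor(im,cv2.COLOR_BGR2HSV)
for x,y in((372,185),(374,192),(371,181),(365,190),(380,190),(210,180),(172,165),(160,165),(226,150),(250,150),(205,220),(185,172),(186,178),(186,195),(188,200),(192,180)): print((x,y),h[y,x])
```

```text
(372, 185) [ 15 137 245]
(374, 192) [ 20 139 246]
(371, 181) [ 15 140 244]
(365, 190) [ 11 138 161]
(380, 190) [ 12 139 161]
(210, 180) [ 25  46 255]
(172, 165) [ 24  59 254]
(160, 165) [ 12 143 166]
(226, 150) [ 25  53 254]
(250, 150) [ 12 140 160]
(205, 220) [ 12 135 121]
(185, 172) [ 12 142 174]
(186, 178) [ 13 140 167]
(186, 195) [  0   0 247]
(188, 200) [  6  32 127]
(192, 180) [ 27  39 255]
```

Run:
```python
from h import *
im=cv2.imread("pics/top0.png")
px,P=seg(im,(155,120,262,228),lambda h:(h[...,2]>210),"top",.004,True)
print("tray",size(P),P.mean(0))
px,P=seg(im,(290,118,325,172),lambda h:(h[...,2]>205),"top",.01,True)
c,s=pca(P);s*=np.sign(s[0]);print("gauge",size(P)[:2],c.round(4),np.degrees(np.arctan2(s[1],s[0])),"org",(c[:2]-.0058*s).round(4))
px,B=seg(im,(350,150,385,205),lambda h:(h[...,1]<80)&(h[...,2]>200),"top",.004,True)
px,H=seg(im,(350,150,385,205),lambda h:(h[...,1]>80)&(h[...,2]>200),"top",.014,True)
print("blade",size(B)[:2],B.mean(0).round(4));print("handle",size(H)[:2],H.mean(0).round(4))
d=B.mean(0)-H.mean(0);print(np.degrees(np.arctan2(d[1],d[0])),np.linalg.norm(d[:2]))
b=(180,163,197,208)
px,F=seg(im,b,lambda h:(h[...,2]>190)&(h[...,1]<20),"top",.016)
px,K=seg(im,b,lambda h:(h[...,2]<150)&(h[...,1]<70),"top",.016)
px,S=seg(im,(180,160,197,190),lambda h:(h[...,2]<205)&(h[...,1]>95),"top",.016)
for n,P in(("ferr",F),("bris",K),("stick",S)): print(n,size(P)[:2],P.mean(0).round(4))
```

```text
tray (array([526.5, 214.5]), array([249.2, 229.2]), [[383.0, 304.0], [425.0, 79.0], [670.0, 125.0], [628.0, 350.0]]) [0.5258893  0.21474569 0.004     ]
gauge (array([ 617.1, -109.2]), array([ 48.2, 133.7])) [ 0.6222 -0.1108  0.01  ] -13.950840836607416 org [ 0.6166 -0.1094]
blade (array([ 555.4, -299.3]), array([61.2, 47.9])) [ 0.5535 -0.3     0.004 ]
handle (array([ 490.4, -322.5]), array([76.8, 20.2])) [ 0.4908 -0.3221  0.014 ]
19.49541563773187 0.0664403198884754
ferr (array([457.5, 277.2]), array([21.2, 21.1])) [0.4578 0.2769 0.016 ]
bris (array([433.6, 273.5]), array([25.2, 22.1])) [0.4342 0.2738 0.016 ]
stick (array([510.7, 280.4]), array([75.8, 14.8])) [0.5107 0.2804 0.016 ]
```

```bash
cat >> h.py <<'E'
from scipy.spatial.transform import Rotation as Ro
def go(x,y,z,yaw):  # yaw: world angle (deg) of tool y; half turn equivalent chosen nearest
    s=r.sense();R=Ro.from_rotvec(s["tcp_rot"]);best=None
    for a in(yaw,yaw+180):
        a=np.radians(a);Y=np.array([np.cos(a),np.sin(a),0]);X=np.array([-np.sin(a),np.cos(a),0])  # X x Y = -z
        T=Ro.from_matrix(np.c_[X,Y,[0,0,-1]]);d=(R.inv()*T).as_rotvec()
        if best is None or np.linalg.norm(d)<np.linalg.norm(best[0]):best=(d,T)
    d,T=best;sh=T.inv().apply(np.array([x,y,z])-s["tool_pos"])*1000
    print("t",round(s["time"],2),"pos",s["tool_pos"].round(4),"turn",d.round(3),"shift_after",sh.round(1),"open",round(s["opening"],2),"q6",round(s["qpos"][5],2),"F",s["wrist_force"].round(1))
E
python3 -c "
from h import *
go(.501,.280,.12,94.3)"
python3 -m crank '[0,0,-0.13,0,0,0,0.1, 0,0,-0.13,0,0,0,0.1, 0,0,-0.14,0,0,0,0.1, 0,0,0,-44,-59,0,0.1, 0,0,0,-44,-59,0,0.1, 0,0,0,-44,-59,0,0.1, 0,0,0,-44,-59,0,0.1, 0,0,0,-44,-59,20,0.1, 0,0,0,-44,-59,40,0.1, 0,0,0,0,0,0,0.1]' 40
python3 -c "
from h import *
go(.501,.280,.12,94.3)"
```

```text
t 0.1 pos [0.2084 0.6151 0.2301] turn [-0.002 -0.001 -0.402] shift_after [-266.6 -356.1  110.1] open 1.0 q6 -0.08 F [0.  0.4 0.1]
time: 1.35
tool_pos: [0.448, 0.3358, 0.1814]
tcp_rot: [0.106, -3.134, 0.006]
wrist_force: [0.5, 0.2, -0.5]
opening: 0.451
grip_force: 0.0
t 1.35 pos [0.448  0.3358 0.1814] turn [-0.003 -0.005 -0.007] shift_after [-48.6 -59.6  61.4] open 0.45 q6 -1.09 F [ 0.5  0.2 -0.5]
```

```bash
python3 -m crank '[0,0,0,-24,-30,20,0.1, 0,0,0,-24,-30,20,0.1, 0,0,0,0,0,21,0.1, 0,0,0,0,0,30,0.1, 0,0,0,0,0,30,0.1, 0,0,0,0,0,0,0.1]' 40
python3 -c "
from h import *
go(.501,.280,.006,94.3)
im=cv2.imread('pics/side0.png')
px,P=seg(im,(165,210,305,330),lambda h:(h[...,2]>200),'side',.004,True)
print('tray',size(P),P.mean(0))
"
```

```text
time: 2.1
tool_pos: [0.4971, 0.2835, 0.0611]
tcp_rot: [0.117, -3.133, 0.003]
wrist_force: [0.5, 0.6, 0.8]
opening: 0.448
grip_force: 0.0
t 2.1 pos [0.4971 0.2835 0.0611] turn [-0.002 -0.006 -0.   ] shift_after [-3.6 -3.8 55.1] open 0.45 q6 -1.22 F [0.5 0.6 0.8]
tray (array([527.4, 214.3]), array([243.2, 228.1]), [[387.0, 304.0], [429.0, 80.0], [668.0, 125.0], [626.0, 349.0]]) [0.52732087 0.22520581 0.004     ]
```

```bash
python3 -m crank '[0,0,0,-4,-4,25,0.1, 0,0,0,0,0,20,0.1, 0,0,0,0,0,10,0.1, 0,0,0,0,0,0,0.1, 0,0,0,0,0,0,1, 0,0,0,0,0,0,1, 0,0,0,0,0,0,1, 0,0,0,0,0,0,1, 0,0,0,0,0,0,1]' 40
python3 -c "
from h import *
go(.501,.280,.006,94.3)"
```

```text
time: 3.22
tool_pos: [0.5052, 0.2799, 0.0102]
tcp_rot: [-0.115, 3.138, 0.001]
wrist_force: [-0.9, 0.2, 5.9]
opening: 0.146
grip_force: 41.6
t 3.23 pos [0.5052 0.2799 0.0102] turn [ 0.001  0.002 -0.002] shift_after [4.2 0.4 4.2] open 0.15 q6 -1.23 F [-0.9  0.2  5.9]
```

```bash
python3 -m crank '[0,0,0,0,0,-15,1, 0,0,0,0,0,-35,1, 0,0,0.18,0,0,-30,1, 0,0,0.18,0,0,0,1, 0,0,0.18,0,0,0,1, 0,0,0.18,0,0,0,1, 0,0,0.18,0,0,0,1, 0,0,0.18,0,0,0,1, 0,0,0.18,0,0,0,1, 0,0,0.18,0,0,0,1]' 40
python3 -c "
from h import *
go(.6144,.2151,.08,10.65)
for n in ('top','side'): cv2.imwrite(f'pics/{n}1.png',optics.snapshot(n)[:,:,::-1])
a=cv2.imread('pics/top1.png')[110:260,130:280];b=cv2.imread('pics/side1.png')[170:320,160:310]
cv2.imwrite('pics/c1.png',cv2.resize(np.hstack([a,b]),None,fx=2.6,fy=2.6))"
```

```text
time: 4.47
tool_pos: [0.5041, 0.2794, 0.0894]
tcp_rot: [-1.991, -2.43, 0.001]
wrist_force: [-0.3, -1.2, 0.1]
opening: 0.146
grip_force: 40.9
t 4.47 pos [0.5041 0.2794 0.0894] turn [-0.     0.     0.012] shift_after [-83.5  96.5   9.4] open 0.15 q6 0.21 F [-0.3 -1.2  0.1]
```

View pics/c1.png

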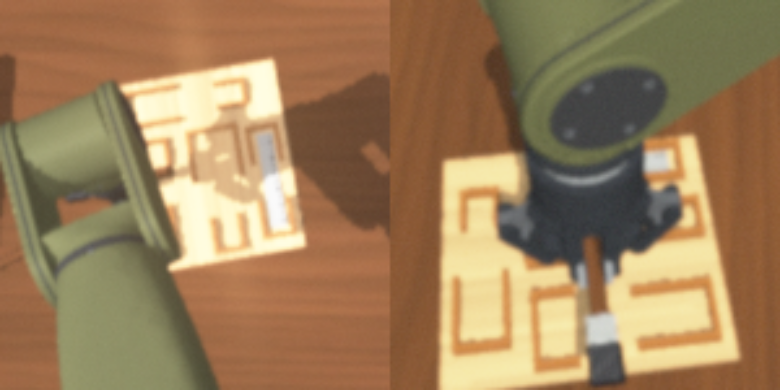

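The side view shows the brush held in the fingers, with the ferrule at full-image pixel (241,296) and the bristles at (243,309). Next I'll measure its offset in the grip.

Run:
```python
from h import *
im=cv2.imread('pics/side1.png');s=r.sense();R=Ro.from_rotvec(s["tcp_rot"])
b=(225,255,258,325);z=.0952
_,F=seg(im,(230,285,252,303),lambda h:(h[...,2]>150)&(h[...,1]<40),'side',z)
_,K=seg(im,(230,298,255,320),lambda h:(h[...,2]<110),'side',z)
_,S=seg(im,(225,262,255,296),lambda h:(h[...,2]<190)&(h[...,2]>80)&(h[...,1]>110),'side',z)
for P in(F,K,S): print(size(P)[:2],(R.inv().apply(P.mean(0)-s["tool_pos"])*1000).round(1), (R.inv().apply(np.r_[size(P)[0]/1000,z]-s["tool_pos"])*1000).round(1))
```

```text
(array([495.3, 324.8]), array([21.4, 22.8])) [46.5  0.7 -5.9] [46.3  0.5 -5.9]
(array([489.8, 351.9]), array([26.2, 30.9])) [74.6  0.5 -5.9] [73.9  0.7 -5.9]
(array([504.7, 281.9]), array([14.7, 60.8])) [ 4.7  0.6 -5.9] [ 2.4  1.  -5.9]
```

```bash
python3 -m crank '[0,0,0.012,-28,32,-10,1, 0,0,0,-28,32,0,1, 0,0,0,-28,32,0,1, 0,0,0,0,0,0,1, 0,0,0,0,0,0,1]' 40
python3 -c "
from h import *
go(.6145,.2145,.0105,10.65)"
```

```text
time: 5.2
tool_pos: [0.6143, 0.2158, 0.0988]
tcp_rot: [-1.996, -2.425, 0.001]
wrist_force: [-0.8, 1.3, -0.5]
opening: 0.146
grip_force: 40.9
t 5.2 pos [0.6143 0.2158 0.0988] turn [-0.001 -0.     0.008] shift_after [-1.3 -0.  88.3] open 0.15 q6 0.06 F [-0.8  1.3 -0.5]
```

```bash
python3 -m crank '[0,0,0.008,-1,0,30,1, 0,0,0,0,0,30,1, 0,0,0,0,0,15,1, 0,0,0,0,0,8,1, 0,0,0,0,0,3,1, 0,0,0,0,0,0,1, 0,0,0,0,0,0,1]' 40
python3 -c "
from h import *
go(.6145,.2145,.0105,10.65)"
```

```text
time: 6.08
tool_pos: [0.6159, 0.215, 0.0142]
tcp_rot: [2.007, 2.415, 0.002]
wrist_force: [0.2, 0.6, -0.5]
opening: 0.143
grip_force: 40.9
t 6.08 pos [0.6159 0.215  0.0142] turn [ 0.002 -0.    -0.002] shift_after [-0.3 -1.4  3.7] open 0.14 q6 0.07 F [ 0.2  0.6 -0.5]
```

```bash
python3 -m crank '[0,0,0,0,-1,2,1, 0,0,0,0,0,1.5,1, 0,0,0,0,0,0,1, 0,0,0,0,0,0,1]' 40
python3 -c "
from h import *
go(.6145,.2145,.0105,10.65)
cv2.imwrite('pics/side2.png',optics.snapshot('side')[:,:,::-1])
b=cv2.imread('pics/side2.png')[200:330,165:305]
cv2.imwrite('pics/c2.png',cv2.resize(b,None,fx=4,fy=4))"
```

```text
time: 6.58
tool_pos: [0.6142, 0.2146, 0.0103]
tcp_rot: [2.008, 2.416, -0.0]
wrist_force: [-2.6, -1.4, 6.0]
opening: 0.143
grip_force: 41.5
t 6.58 pos [0.6142 0.2146 0.0103] turn [-0.     0.    -0.002] shift_after [-0.2  0.2 -0.2] open 0.14 q6 0.07 F [-2.6 -1.4  6. ]
```

View pics/c2.png

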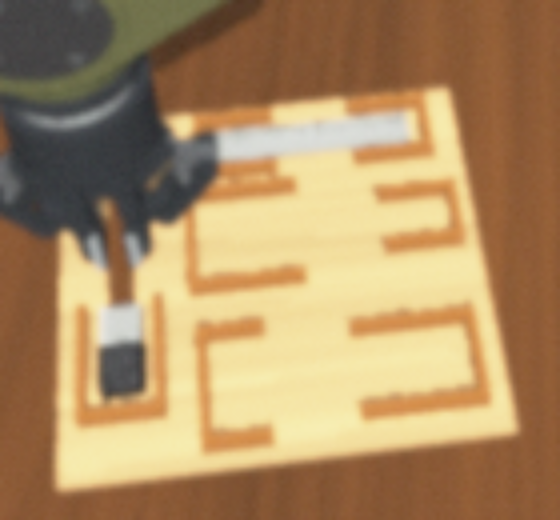

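The bristles sit centred in the wide end of the brush pocket at crop (122,370), clear of the end rib. Contact force is light, so I'll release and lift.

```bash
python3 -m crank '[0,0,0,0,0,0,0.5, 0,0,0,0,0,0,0.1, 0,0,0,0,0,0,0.1, 0,0,0,0,0,-20,0.1, 0,0,0,0,0,-40,0.1, 0,0,-0.19,0,0,-40,-0.6]' 40;  python3 -m crank '[0,0,0,0,0,0,0.5, 0,0,0,0,0,0,0.1, 0,0,0,0,0,0,0.1, 0,0,0,0,0,-20,0.1, 0,0,0,0,0,-40,0.1, 0,0,-0.188,0,0,-40,-0.6, 0,0,-0.188,0,0,0,-0.6, 0,0,-0.188,0,0,0,-0.6, 0,0,-0.188,0,0,0,-0.6, 0,0,-0.188,0,0,0,-0.6]' 60
python3 -c "
from h import *
go(.632,-.113,.11,76)
cv2.imwrite('pics/side3.png',optics.snapshot('side')[:,:,::-1])
b=cv2.imread('pics/side3.png')[200:330,165:305]
cv2.imwrite('pics/c3.png',cv2.resize(b,None,fx=4,fy=4))"
```

```text
time: 7.88
tool_pos: [0.6146, 0.2148, 0.1115]
tcp_rot: [0.69, 3.063, 0.001]
wrist_force: [-0.3, 0.5, 1.0]
opening: 0.799
grip_force: 0.0
t 7.88 pos [0.6146 0.2148 0.1115] turn [ 0.001  0.002 -0.199] shift_after [ -96.1 -313.9    1.5] open 0.8 q6 -0.87 F [-0.3  0.5  1. ]out of range
```

View pics/c3.png

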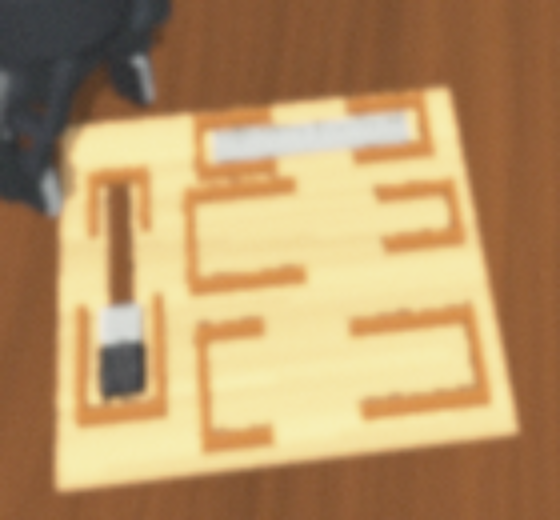

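The brush lies flat in its own slot, at crop (120,185) to (122,398). Next is the gauge.

```bash
python3 -m crank '[0,0,-0.1,0,0,0,-0.6, 0,0,-0.1,0,0,0,-0.6, 0,0,0,-16,-52.5,0,-0.6, 0,0,0,-16,-52.5,0,-0.6, 0,0,0,-16,-52.5,0,-0.6, 0,0,0,-16,-52.5,0,-0.6, 0,0,0,-16,-52.5,0,-0.6, 0,0,0,-16,-52.5,0,-0.6, 0,0,0,0,0,0,-0.6, 0,0,0,0,0,0,-0.6]'
python3 -c "
from h import *
go(.632,-.113,.06,76)"
```

```text
time: 9.18
tool_pos: [0.6296, -0.1142, 0.1104]
tcp_rot: [0.394, 3.116, 0.0]
wrist_force: [0.8, 0.1, -0.5]
opening: 0.801
grip_force: 0.0
t 9.18 pos [ 0.6296 -0.1142  0.1104] turn [ 0.     0.001 -0.007] shift_after [-2.   1.8 50.4] open 0.8 q6 -1.58 F [ 0.8  0.1 -0.5]
```

```bash
python3 -m crank '[0,0,-0.007,-2,2,35,-0.6, 0,0,0,0,0,35,-0.6, 0,0,0,0,0,20,-0.6, 0,0,0,0,0,14,-0.6, 0,0,0,0,0,0,-0.6, 0,0,0,0,0,0,0.3, 0,0,0,0,0,0,0.5, 0,0,0,0,0,0,0.5, 0,0,0,0,0,0,0.5]' 60
python3 -c "
from h import *
go(.632,-.113,.006,76)"
```

```text
time: 10.3
tool_pos: [0.6351, -0.1137, 0.0101]
tcp_rot: [0.379, 3.111, -0.001]
wrist_force: [-0.9, 0.2, 9.4]
opening: 0.252
grip_force: 4.6
t 10.3 pos [ 0.6351 -0.1137  0.0101] turn [-0.     0.007  0.002] shift_after [ 3.2 -0.   4.1] open 0.25 q6 -1.59 F [-0.9  0.2  9.4]
```

The fingers closed to 21 mm, so they slid over the top of the gauge because open pads sit higher. I'll open, raise, and check the gauge's pose.

```bash
python3 -m crank '[0,0,0,0,0,-15,0.3, 0,0,0,0,0,-35,-0.3, 0,0,0,0,0,-50,-0.3, 0,0,0,0,60,0,-0.3, 0,0,0,0,60,0,-0.3, 0,0,0,0,0,0,-0.3]'
python3 - <<'E'
from h import *
cv2.imwrite('pics/side4.png',optics.snapshot('side')[:,:,::-1]);cv2.imwrite('pics/top4.png',optics.snapshot('top')[:,:,::-1])
def g(n,k,b):
    px,P=seg(cv2.imread(f'pics/{n}{k}.png'),b,lambda h:(h[...,2]>190)&(h[...,1]<70),n,.01,True)
    c,s=pca(P);s*=np.sign(s[0]);print(n,k,size(P)[:2],c.round(4),np.degrees(np.arctan2(s[1],s[0])),"org",(c[:2]-.0058*s).round(4))
for k in(0,4): g("top",k,(290,118,325,172));g("side",k,(180,145,245,182))
go(.632,-.113,.01,76)
E
```

```text
time: 11.05
tool_pos: [0.6614, 0.0072, 0.1071]
tcp_rot: [0.372, 3.118, 0.001]
wrist_force: [-0.6, 0.5, -0.1]
opening: 0.653
grip_force: 0.0
top 0 (array([ 617.1, -109.2]), array([ 50.1, 135.8])) [ 0.6222 -0.1107  0.01  ] -13.986156033211845 org [ 0.6166 -0.1093]
side 0 (array([ 618.4, -107.3]), array([ 53.4, 131.8])) [ 0.6224 -0.1083  0.01  ] -14.017443513539487 org [ 0.6168 -0.1069]
top 4 (array([ 615.9, -108.7]), array([ 50. , 132.5])) [ 0.6137 -0.1091  0.01  ] -16.338475261941394 org [ 0.6081 -0.1075]
side 4 (array([ 616.8, -107. ]), array([ 53.6, 128.4])) [ 0.6146 -0.1068  0.01  ] -16.53573247398672 org [ 0.6091 -0.1051]
t 11.15 pos [0.6607 0.004  0.1063] turn [-0.     0.001  0.003] shift_after [  -0.4 -120.5   96.3] open 0.65 q6 -1.4 F [-0.4 -0.1 -0.8]
```

Run:
```python
from h import *
for n,b in(("top",(290,118,325,172)),("side",(180,145,245,182))):
  for k in(0,4):
    px,P=seg(cv2.imread(f'pics/{n}{k}.png'),b,lambda h:(h[...,2]>100)&(h[...,1]<70),n,.01,True)
    c,s=pca(P);s*=np.sign(s[0]);print(n,k,size(P)[:2],c.round(4),np.degrees(np.arctan2(s[1],s[0])),"org",(c[:2]-.0058*s).round(4))
a=cv2.imread('pics/top4.png')[115:175,280:340];b=cv2.imread('pics/side4.png')[135:195,185:245]
cv2.imwrite('pics/c4.png',cv2.resize(np.hstack([a,b]),None,fx=6,fy=6))
```

```text
top 0 (array([ 616.9, -110.6]), array([ 52.8, 137.9])) [ 0.6219 -0.1116  0.01  ] -13.953304526395044 org [ 0.6162 -0.1102]
top 4 (array([ 617. , -110.4]), array([ 52.7, 138.1])) [ 0.622  -0.1113  0.01  ] -13.840510269756713 org [ 0.6163 -0.1099]
side 0 (array([ 618.1, -106.2]), array([ 61.6, 139.3])) [ 0.6213 -0.1065  0.01  ] -14.59346243848667 org [ 0.6157 -0.1051]
side 4 (array([ 633.9, -109.6]), array([ 76.5, 174.3])) [ 0.6232 -0.1079  0.01  ] -18.522821729814666 org [ 0.6177 -0.1061]
```

View pics/c4.png

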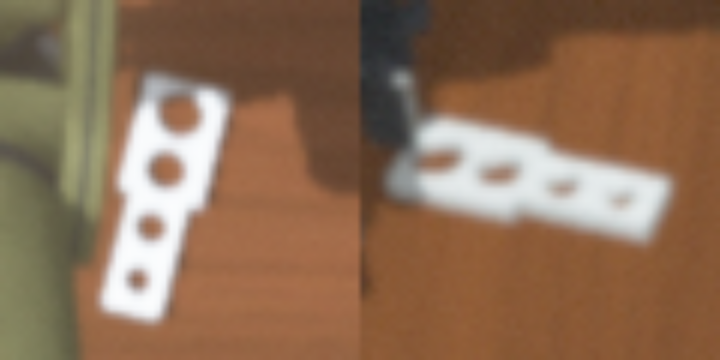

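The gauge has not moved; it only has a shadow on its wide end. The tip setback when open means I must go about 8 mm lower for this width.

```bash
python3 -m crank '[0,0,0,0,-60,0,-0.4, 0,0,0,0,-60,0,-0.4, 0,0,0,0,0,30,-0.4, 0,0,0,0,0,30,-0.4, 0,0,0,0,0,0,-0.4, 0,0,0,0,0,0,-0.4]' 60
python3 -c "
from h import *
go(.6317,-.1128,-.002,76)"
```

```text
time: 11.9
tool_pos: [0.6323, -0.1138, 0.0468]
tcp_rot: [0.381, 3.117, -0.0]
wrist_force: [0.7, -0.8, 0.3]
opening: 0.7
grip_force: 0.0
t 11.9 pos [ 0.6323 -0.1138  0.0468] turn [-0.     0.001  0.001] shift_after [ 0.8  0.8 48.8] open 0.7 q6 -1.59 F [ 0.7 -0.8  0.3]
```

```bash
python3 -m crank '[0,0,0,0.5,1,20,-0.4, 0,0,0,0,0,15,-0.4, 0,0,0,0,0,8,-0.4, 0,0,0,0,0,5,-0.4, 0,0,0,0,0,0,-0.4, 0,0,0,0,0,0,-0.4]' 60
python3 -c "
from h import *
go(.6317,-.1128,-.002,76)"
```

```text
time: 12.65
tool_pos: [0.6321, -0.1118, -0.0019]
tcp_rot: [0.379, 3.118, -0.0]
wrist_force: [0.5, -0.2, -0.4]
opening: 0.701
grip_force: 0.0
t 12.65 pos [ 0.6321 -0.1118 -0.0019] turn [-0.     0.001  0.002] shift_after [ 0.1 -1.   0.1] open 0.7 q6 -1.59 F [ 0.5 -0.2 -0.4]
```

Free of contact at −2 mm, as predicted. Close.

```bash
python3 -m crank '[0,0,0,0,-1,0,0.2, 0,0,0,0,0,0,0.2, 0,0,0,0,0,0,0.2, 0,0,0,0,0,0,0.2]' 60
python3 -c "
from h import *
go(.6317,-.1128,-.002,76)"
```

```text
time: 13.15
tool_pos: [0.6322, -0.113, -0.0013]
tcp_rot: [0.379, 3.117, -0.001]
wrist_force: [-0.4, -0.3, 4.8]
opening: 0.519
grip_force: 63.3
t 13.15 pos [ 0.6322 -0.113  -0.0013] turn [-0.     0.002  0.002] shift_after [0.6 0.1 0.7] open 0.52 q6 -1.59 F [-0.4 -0.3  4.8]
```

```bash
python3 -m crank '[0,0,0,0,0,-20,0.2, 0,0,0,0,0,-50,0.2, 0,0,0,0,0,-50,0.2, 0,0,0,0,60,0,0.2, 0,0,0,0,60,0,0.2, 0,0,0,0,60,0,0.2, 0,0,-0.143,0,0,0,0.2, 0,0,-0.143,0,0,0,0.2, 0,0,-0.143,0,0,0,0.2]' 60
python3 -c "
from h import *
go(.4985,.2803,.08,100.65)"
```

```text
time: 14.28
tool_pos: [0.674, 0.0625, 0.1178]
tcp_rot: [0.301, -3.126, -0.0]
wrist_force: [-0.6, -0.5, -1.0]
opening: 0.52
grip_force: 62.6
t 14.28 pos [0.674  0.0625 0.1178] turn [ 0.    -0.001  0.006] shift_after [132.3 246.5  37.8] open 0.52 q6 -1.75 F [-0.6 -0.5 -1. ]
```

```bash
python3 -m crank '[0,0,0,26.5,49,0,0.2, 0,0,0,26.5,49,0,0.2, 0,0,0,26.5,49,0,0.2, 0,0,0,26.5,49,0,0.2, 0,0,0,26,49,10,0.2, 0,0,0,0,0,20,0.2, 0,0,0,0,0,0,0.2, 0,0,0,0,0,0,0.2]' 60
python3 -c "
from h import *
go(.4985,.2803,.003,100.65)
im=optics.snapshot('side')[:,:,::-1];cv2.imwrite('pics/side5.png',im)
b=im[190:330,165:315]
cv2.imwrite('pics/c5.png',cv2.resize(b,None,fx=4,fy=4))"
```

```text
time: 15.28
tool_pos: [0.5002, 0.2774, 0.0879]
tcp_rot: [-0.291, 3.128, -0.0]
wrist_force: [0.7, -0.1, 0.7]
opening: 0.52
grip_force: 62.6
t 15.28 pos [0.5002 0.2774 0.0879] turn [-0.     0.    -0.001] shift_after [ 1.1  3.1 84.9] open 0.52 q6 -1.34 F [ 0.7 -0.1  0.7]
```

View pics/c5.png

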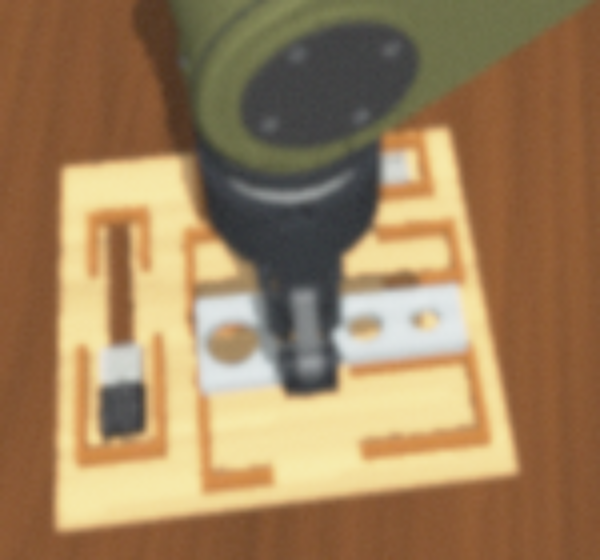

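The gauge is held with its big holes toward tray +x. Its end corners in the crop are about (197,296), (203,392), (463,284) and (470,350).

Run:
```python
from h import *
p=lambda x,y:np.array([x,y])/4+[164.6,189.6]
s=r.sense();R=Ro.from_rotvec(s["tcp_rot"])
for n,(a,z) in {"wT":((197,296),.099),"wB":((203,392),.089),"nT":((463,284),.099),"nB":((470,350),.089)}.items():
    X=ray("side",p(*a),z)[0];print(n,(R.inv().apply(X-s["tool_pos"])*1000).round(1))
```

```text
wT [-50.6 -25.3 -10.7]
wB [-50.8  21.4  -0.7]
nT [ 82.1 -15.5 -10.8]
nB [80.8 15.6 -0.8]
```

```bash
python3 -m crank '[0,0,0,1,3.5,30,0.2, 0,0,0,0,0,30,0.2, 0,0,0,0,0,12,0.2, 0,0,0,0,0,7,0.2, 0,0,0,0,0,0,0.2, 0,0,0,0,0,0,0.2]' 60
python3 -c "
from h import *
go(.4985,.2803,.0025,100.65)"
```

```text
time: 16.08
tool_pos: [0.4987, 0.2819, 0.0098]
tcp_rot: [-0.293, 3.126, 0.001]
wrist_force: [-0.1, 0.2, -0.7]
opening: 0.517
grip_force: 62.6
t 16.07 pos [0.4987 0.2819 0.0098] turn [0.    0.002 0.001] shift_after [ 0.5 -1.5  7.3] open 0.52 q6 -1.34 F [-0.1  0.2 -0.7]
```

```bash
python3 -m crank '[0,0,0,0,-1,4,0.2, 0,0,0,0,0,3,0.2, 0,0,0,0,0,0.5,0.2, 0,0,0,0,0,0,0.2, 0,0,0,0,0,0,0.2]' 60
python3 -c "
from h import *
go(.4985,.2803,.0025,100.65)"
```

```text
time: 16.7
tool_pos: [0.4982, 0.2806, 0.0026]
tcp_rot: [0.293, -3.128, 0.0]
wrist_force: [-4.4, -2.6, 8.7]
opening: 0.517
grip_force: 63.6
t 16.7 pos [0.4982 0.2806 0.0026] turn [-0.    -0.     0.001] shift_after [-0.2 -0.4  0.1] open 0.52 q6 -1.34 F [-4.4 -2.6  8.7]
```

The gauge is down, with light contact. Release, lift, and go round the bottle.

```bash
python3 -m crank '[0,0,0,0,0,0,0.05, 0,0,0,0,0,0,-0.3, 0,0,0,0,0,0,-0.3, 0,0,0,0,0,-30,-0.3, 0,0,0,0,0,-60,-0.3, 0,0,0,0,0,-60,-0.3, 0,0,0,-16,-50,-50,-0.3, 0,0,0,-16,-50,0,-0.3, 0,0,0,-16,-50,0,0, 0,0,0,-16,-50,0,0]' 60
python3 -c "
from h import *
go(.66,-.14,.2,109.5)"
```

```text
time: 17.95
tool_pos: [0.5951, 0.1008, 0.1942]
tcp_rot: [-0.293, 3.127, 0.0]
wrist_force: [0.9, 0.4, -0.5]
opening: 0.497
grip_force: 0.0
t 17.95 pos [0.5951 0.1008 0.1942] turn [ 0.     0.    -0.153] shift_after [  19.2 -248.7   -5.8] open 0.5 q6 -1.68 F [ 0.9  0.4 -0.5]
```

Run:
```python
from h import *
im=optics.snapshot('side')[:,:,::-1];cv2.imwrite('pics/side6.png',im)
b=im[100:330,150:330]
cv2.imwrite('pics/c6.png',cv2.resize(b,None,fx=2.6,fy=2.6))
```

```text
(no output)
```

View pics/c6.png

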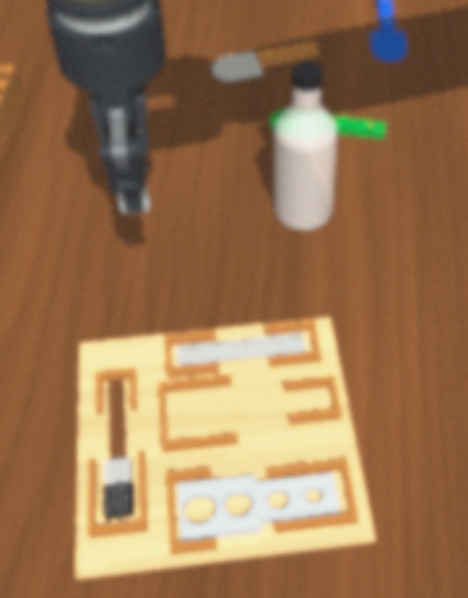

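The gauge lies flat in its compartment with the big holes at tray +x, at crop (200,508). The bottle, rule and knife are undisturbed. On to the knife.

```bash
python3 -m crank '[0,0,-0.153,0,0,0,0, 0,0,0,4,-50,0,0, 0,0,0,4,-50,0,0, 0,0,0,4,-50,0,0, 0,0,0,4,-50,0,0, 0,0,0,4,-50,0,0, 0,0,0,0,0,0,0]' 60
python3 -c "
from h import *
go(.509,-.3157,.06,109.5)"
```

```text
time: 18.88
tool_pos: [0.6591, -0.1431, 0.1935]
tcp_rot: [0.524, -3.097, 0.0]
wrist_force: [-0.0, 1.1, -0.5]
opening: 0.497
grip_force: 0.0
t 18.88 pos [ 0.6591 -0.1431  0.1935] turn [-0.    -0.001 -0.005] shift_after [ 199.1 -112.6  133.5] open 0.5 q6 -2.2 F [-0.   1.1 -0.5]
```

```bash
python3 -m crank '[0,0,-0.005,50,-28,0,0, 0,0,0,50,-28,0,0, 0,0,0,50,-28,0,0, 0,0,0,49,-28,30,0, 0,0,0,0,0,50,0, 0,0,0,0,0,50,0, 0,0,0,0,0,0,0, 0,0,0,0,0,0,0]' 60
python3 -c "
from h import *
go(.509,-.3157,.004,109.5)"
```

```text
time: 19.88
tool_pos: [0.5113, -0.3115, 0.0666]
tcp_rot: [-0.54, 3.093, -0.002]
wrist_force: [-0.1, -0.0, 0.7]
opening: 0.499
grip_force: 0.0
t 19.88 pos [ 0.5113 -0.3115  0.0666] turn [-0.002  0.001  0.005] shift_after [ 3.5 -3.2 62.6] open 0.5 q6 -2.55 F [-0.1 -0.   0.7]
```

```bash
python3 -m crank '[0,0,0.003,2.5,-3,25,0, 0,0,0,0,0,20,0, 0,0,0,0,0,10,0, 0,0,0,0,0,7,0, 0,0,0,0,0,0,0, 0,0,0,0,0,0,0.4, 0,0,0,0,0,0,0.8, 0,0,0,0,0,0,0.8, 0,0,0,0,0,0,0.8, 0,0,0,0,0,0,0.8]' 60
python3 -c "
from h import *
go(.509,-.3157,.004,109.5)"
```

```text
time: 21.12
tool_pos: [0.5094, -0.3158, 0.0039]
tcp_rot: [-0.534, 3.095, -0.002]
wrist_force: [0.1, 0.4, 5.5]
opening: 0.188
grip_force: 62.4
t 21.12 pos [ 0.5094 -0.3158  0.0039] turn [-0.001  0.001  0.001] shift_after [ 0.3  0.2 -0.1] open 0.19 q6 -2.56 F [0.1 0.4 5.5]
```

```bash
python3 -m crank '[0,0,0,0,0,-20,0.8, 0,0,0,0,0,-60,0.8, 0,0,0,0,0,-60,0.8, 0,0,0,0,0,-55,0.8, 0,0,0,-50,28,0,0.8, 0,0,0,-50,28,0,0.8, 0,0,0,-50,28,0,0.8, 0,0,0,-49,28,0,0.8, 0,0,0,-4,50,0,0.8, 0,0,0,-4,50,0,0.8]' 60
python3 -c "
from h import *
go(.4894,.187,.09,100.65)"
```

```text
time: 22.38
tool_pos: [0.6323, -0.0445, 0.1977]
tcp_rot: [0.534, -3.095, -0.001]
wrist_force: [0.5, -0.3, -1.2]
opening: 0.19
grip_force: 61.6
t 22.38 pos [ 0.6323 -0.0445  0.1977] turn [ 0.001 -0.001  0.156] shift_after [ 97.6 253.9 107.7] open 0.19 q6 -2.07 F [ 0.5 -0.3 -1.2]
```

```bash
python3 -m crank '[0,0,0.154,0,0,0,0.8, 0,0,0,0,50,0,0.8, 0,0,0,0,50,0,0.8, 0,0,0,20,50,0,0.8, 0,0,0,35,50,20,0.8, 0,0,0,40,47,40,0.8, 0,0,0,0,0,45,0.8, 0,0,0,0,0,0,0.8, 0,0,0,0,0,0,0.8]' 60
python3 -c "
from h import *
go(.4894,.187,.09,100.65)
im=optics.snapshot('side')[:,:,::-1];cv2.imwrite('pics/side7.png',im)
h=hsv(im,165,180,320,330)
s=r.sense();R=Ro.from_rotvec(s['tcp_rot'])
z=s['tool_pos'][2]
m=((h[...,1]<40)&(h[...,2]>150)&(h[...,2]<256)).astype(np.uint8)
for p,A,c in comps(m,0,0,m.shape[1],m.shape[0],300):
    px=(p+.5)/U-.5+[165,180];P=ray('side',px,z);print(A,px.mean(0).round(1),size(P)[:2],(R.inv().apply(P.mean(0)-s['tool_pos'])*1000).round(1))
"
```

```text
time: 23.5
tool_pos: [0.5029, 0.1718, 0.1013]
tcp_rot: [-0.293, 3.126, 0.0]
wrist_force: [0.1, -0.0, -0.3]
opening: 0.191
grip_force: 61.6
t 23.5 pos [0.5029 0.1718 0.1013] turn [0.    0.002 0.001] shift_after [10.5 17.5 11.3] open 0.19 q6 -1.53 F [ 0.1 -0.  -0.3]
493 [241.7 181.6] (array([517.6,  39.8]), array([42.9,  9.2])) [ 9.900e+00 -1.324e+02 -1.000e-01]
1468 [268.4 183. ] (array([452.8,  41.7]), array([33.3, 24.2])) [  72.6 -119.8   -0.3]
685 [244.7 215.9] (array([502.7, 141.3]), array([ 9.5, 32.6])) [  6.3 -29.2  -0. ]
9982 [229.1 231. ] (array([518.3, 176.5]), array([126.7,  48.7])) [-31.1   6.5   0.1]
1479 [194.6 280.7] (array([586.2, 302.3]), array([19.6, 19.9])) [-105.3  113.     0.4]
14938 [247.7 293. ] (array([480.2, 320.4]), array([114.8,  44.3])) [ -7.1 150.4   0. ]
```

Run:
```python
from h import *
im=cv2.imread('pics/side7.png');h=hsv(im,165,180,320,330);s=r.sense();R=Ro.from_rotvec(s['tcp_rot'])
m=((h[...,1]<40)&(h[...,2]>150)).astype(np.uint8)
p=max(comps(m[:,:300],0,0,300,360,300),key=lambda q:q[1] if abs(q[2][1]-204)<40 else 0)[0]
q=R.inv().apply(ray('side',(p+.5)/U-.5+[165,180],s['tool_pos'][2])-s['tool_pos'])*1000
print(q.min(0),q.max(0))
for a in range(-85,-15,10):
    k=q[(q[:,0]>a)&(q[:,0]<a+5)]
    if len(k):print(a,k[:,1].min().round(1),k[:,1].max().round(1))
```

```text
[-7.86394575e+01 -2.30784753e+01  3.64455300e-02] [-9.32099387 26.24650721  0.29501604]
-75 -17.3 19.1
-65 -21.4 22.9
-55 -23.1 25.2
-45 -22.0 25.5
-35 -22.8 25.7
-25 -22.2 25.7
```

```bash
python3 -m crank '[0,0,0,10.5,17,20,0.8, 0,0,0,0,0,30,0.8, 0,0,0,0,0,20,0.8, 0,0,0,0,0,12,0.8, 0,0,0,0,0,0,0.8, 0,0,0,0,0,0,0.8]' 60
python3 -c "
from h import *
go(.4894,.1865,.0078,100.65)"
```

```text
time: 24.3
tool_pos: [0.4895, 0.1867, 0.0188]
tcp_rot: [-0.294, 3.125, 0.001]
wrist_force: [-0.4, -0.0, -0.3]
opening: 0.19
grip_force: 61.6
t 24.3 pos [0.4895 0.1867 0.0188] turn [0.    0.002 0.001] shift_after [ 0.2 -0.2 11. ] open 0.19 q6 -1.5 F [-0.4 -0.  -0.3]
```

```bash
python3 -m crank '[0,0,0,0,0,6,0.8, 0,0,0,0,0,3.5,0.8, 0,0,0,0,0,1.5,0.8, 0,0,0,0,0,0.5,0.8, 0,0,0,0,0,0,0.8, 0,0,0,0,0,0,0.8]' 60
python3 -c "
from h import *
go(.4894,.1865,.0078,100.65)"
```

```text
time: 25.05
tool_pos: [0.4884, 0.1866, 0.0078]
tcp_rot: [0.295, -3.127, 0.001]
wrist_force: [-7.0, -1.9, 14.2]
opening: 0.187
grip_force: 63.4
t 25.05 pos [0.4884 0.1866 0.0078] turn [-0.    -0.001  0.002] shift_after [-0.9 -0.3  0. ] open 0.19 q6 -1.5 F [-7.  -1.9 14.2]
```

```bash
python3 -m crank '[0,0,0,0,0,-0.5,0.8, 0,0,0,0,0,0,0.5, 0,0,0,0,0,0,0.1, 0,0,0,0,0,0,0.1, 0,0,0,0,0,-20,0.1, 0,0,0,0,0,-50,0.1, 0,0,0,0,0,-60,0.1, 0,0,0,-40,-40,-50,0.1, 0,0,0,-50,-40,0,0.1, 0,0,0,-50,-40,0,0.1]' 60
python3 -m crank '[0,0,0,-50,-30,0,0.1, 0,0,0,-20,0,0,0.1, 0,0,0,0,0,0,0.1, 0,0,0,0,0,0,0.1]'
python3 - <<'E'
from h import *
a=optics.snapshot('side')[:,:,::-1];cv2.imwrite('pics/side8.png',a)
b=optics.snapshot('top')[:,:,::-1];cv2.imwrite('pics/top8.png',b)
cv2.imwrite('pics/c8.png',np.hstack([cv2.resize(a[95:330,150:325],None,fx=2.4,fy=2.4),cv2.resize(b[95:330,150:300],None,fx=2.4,fy=2.4)]))
E
```

```text
time: 26.3
tool_pos: [0.6393, 0.1009, 0.1791]
tcp_rot: [-0.295, 3.125, 0.0]
wrist_force: [0.6, 0.7, -0.5]
opening: 0.451
grip_force: 0.0
time: 26.8
tool_pos: [0.7109, 0.0855, 0.1772]
tcp_rot: [0.295, -3.126, -0.0]
wrist_force: [-0.7, 0.5, 0.6]
opening: 0.45
grip_force: 0.0
```

View pics/c8.png

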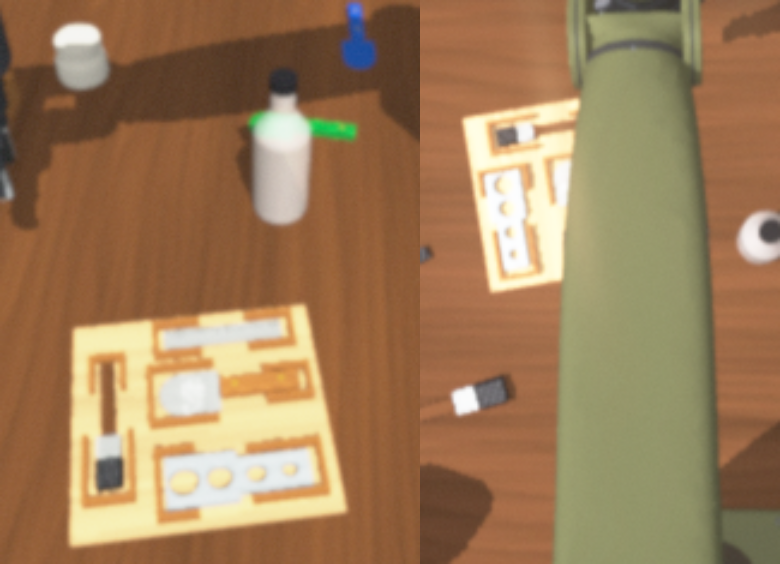

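The brush, gauge and knife all lie flat in their own compartments with the wide ends correct. The rule, bottle and pot are unmoved. Handing in.

```bash
python3 -c "
from bench import order
print(order.hand_in())"
```

```text
the job is handed in; nothing more can be done
None
```

The brush, ring gauge and leaf knife were put away in that order, each flat in its own compartment with the wide end where it belongs, and the job is handed in at about 27 s; the gauge took a second try because the fingers first closed on top of it, which did not move it.

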